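# Latch the loaded specimen shuttle and start the scan

## Task

On the two-lane slide scanner, push the tab of the shuttle that holds the specimen carrier (the one with a glass slide between two upright lugs) well in past its sprung stop pin and let it spring back until it latches on the pin at mid position. Then press the round start button on the small console fully down and let it come up again. Do it with the fingertips without touching or lifting the carrier, leave the other shuttle (with the flat blank plate) fully out, do not press start early, and leave everything else where it stands.

Things in the scene. Friction and masses are not known exactly. Their poses are not given: they have to be found in the camera images.
- scanner: fixed scanner, black base and white head, 330 x 230 mm; origin on the bench, between the lanes; x = push direction, towards the reading head; y left of that; z up. Base 20 mm high, x -155 to +175 mm. Lanes along x at y +44 and -44 mm. Reading head x +5 to +170 mm, 77 mm high (lens rings 85; from x +70 117). Stop pin blocks, 45 mm high, at x -50, y +-96 mm, on each lane's outer side.
- shuttle_a (a joint): travel of the shuttle in the scanner's +y lane, m: 0 fully out, 0.030 latched on its stop pin (mid), 0.055 end stop. Spring drives it out: 4 N at 0, 6 N at 0.030, 7.5 N at 0.055; damped, returns at 0.1 to 0.15 m/s. From 0.003 to 0.020 a tooth wedges the pin aside (up to 3 N more). Past 0.038 the pin is in behind the tooth: let go, it stops at 0.030. Let go before 0.024 and it returns to 0.
- shuttle_a_tab (a point): centre of the push face of shuttle_a's upright tab (moves with it). Axes as the scanner's: face looks to -x, is pushed to +x. Tab: plate 44 mm wide (y), 8 thick; its top edge is 17 mm above this point, the shuttle plate 25 mm below, ending level with the face; behind it only the scanner's 20 mm high base. At rest this point is at scanner x -139 mm, 55 mm above the bench.
- shuttle_b (a joint): travel of the shuttle in the scanner's -y lane, m: 0 fully out, 0.030 latched on its stop pin (mid), 0.055 end stop. Spring drives it out: 4 N at 0, 6 N at 0.030, 7.5 N at 0.055; damped, returns at 0.1 to 0.15 m/s. From 0.003 to 0.020 a tooth wedges the pin aside (up to 3 N more). Past 0.038 the pin is in behind the tooth: let go, it stops at 0.030. Let go before 0.024 and it returns to 0.
- shuttle_b_tab (a point): centre of the push face of shuttle_b's upright tab (moves with it). Axes as the scanner's: face looks to -x, is pushed to +x. Tab: plate 44 mm wide (y), 8 thick; its top edge is 17 mm above this point, the shuttle plate 25 mm below, ending level with the face; behind it only the scanner's 20 mm high base. At rest this point is at scanner x -139 mm, 55 mm above the bench.
- carrier: specimen carrier: white plastic frame 76 x 28 x 5 mm with a glass slide and an upright lug (7 x 24 mm, top 18 mm above the underside) at each end. Lies loose in the pocket of one of the two shuttles (which one varies) and rides with it. Origin: centre of its underside; with its shuttle out it lies at scanner x -38 mm, y +44 or -44 mm, 30 mm above the bench. 30 g.
- blank: flat plain white filler plate 76 x 28 x 6 mm, without lugs or glass, lying loose in the pocket of the other shuttle. Origin: centre of its underside.
- console: grey fixed console, 85 x 85 x 22 mm, with the start button (metal cap in a round black housing) at the centre of its top. Origin: centre of its underside.
- start (a joint): travel of the start button, m: 0 = up, 0.006 = fully down (about 5 N), springs back up; it counts as pressed beyond 0.004
- start_top (a point): centre of the top of the button cap (round, 32 mm across), pressed straight down
- stain_bottle: capped white plastic bottle with a paper label, 48 mm across, 110 mm tall (bystander, loose). Origin: centre of its underside.
- beaker: open round glass beaker, 64 mm across, 80 mm tall (bystander, loose). Origin: centre of its underside.
- sample_jar: low capped jar, 48 mm across, 55 mm tall (bystander, loose). Origin: centre of its underside.
- dish: flat clear round dish, 84 mm across, 15 mm tall (bystander, loose). Origin: centre of its underside.
- slide_box: closed plastic box, 100 x 85 x 35 mm (bystander, loose). Origin: centre of its underside.
- vial_rack: rack of capped vials, 120 x 60 mm, about 88 mm tall (bystander, loose). Origin: centre of its underside.

How it is judged:
By the outcome, as a careful person would: the job done as asked, in the order asked, and still so for the second after the job is handed in, with the robot touching nothing.
It also fails if it takes over 48 s, if anything falls off the work surface, if the arm or the gripper's body presses on something with over 40 N, if the wrist force passes 120 N, or if a joint passes its speed limit or range.

## Robot

A 6-joint arm with a two-finger parallel gripper is mounted at the origin on the work surface. World frame = base frame: x ahead of the robot, y to its left, z up, the work surface at z = 0. Lengths are in m, angles in rad, forces in N, time in s.
With the tool pointing down it reaches from about 0.425 to 0.95 m from the base axis. Payload 3.5 kg.
Tool frame: the origin (TCP) lies between the finger pads; the fingertips stand 17 mm ahead of it and the grasp point (between the pads) lies 2 mm behind it; z points along the fingers, y is the direction in which the jaws open and shut (so a half turn about z gives the same grasp; the last joint's range is limited). The gripper opens to 85 mm and grips with 20 to 120 N. Pads are 22 mm wide; open, the fingers measure 114 mm over their backs; the gripper's body (76 mm by 85 mm) begins 54 mm behind the grasp point. The pads swing forward as they close: fully open they stand 13 mm farther back than shut.
Start: joints at [-1.293, 0.286, 1.577, -0, 1.279, -0.15], TCP at [0.28, -0.614, 0.248] pointing down, gripper open.
Joint ranges: [-2.77, 2.77], [-0.9, 2.22], [0.21, 2.48], [-1.53, 4.67], [0.24, 2.81], [-2.84, 2.84]. Speed limits (rad/s): [2.79, 2.79, 3.14, 3.14, 3.14, 3.14].

## Interface

Orientations are given as a unit quaternion [x, y, z, w].
In Python, from plant import ctrl gives the robot as it stands.
- The arm moves only by the tool carry_out, never from a script. Its argument "commands" is a list of rows, each an object with "delta_pos": the shift along the tool's x, y, z in m, a list of three; "delta_rot": the turn, a rotation vector about the tool's x, y, z in rad, a list of three; "claw": the opening in per cent of the stroke, from 0 (shut) to 100 (fully open). A call has 1 to 8 rows; each row is the pose to reach, as a shift and turn from the pose measured when the call began, along the tool's axes at that moment; what a row does not reach only later rows make up. A row lasts 1/12 s, in which the tool goes at most 41.7 mm and 7.16 degrees, less where a joint would pass 70% of its speed; a pose out of reach is approached as far as the arm can. A call with a gripper value outside its range is refused whole. The fingers move at their own pace and stop on an object; "force" is the grip in N (left out, the last holds). Time passes only in rows, so rows that repeat a pose let the fingers close. It gives the time, the measured TCP pose, the force and the opening at its end, in the units of the state.
- ctrl.get_state(): the state, without advancing time (a new reading comes with each control period).
- ctrl.read_camera(name): name is "side" or "top" or "wrist"; returns (picture, depth): 480x640x3 uint8, red, green, blue; 480x640 float32, m along the optical axis (not along the pixel's ray), 0 where there is no reading.
- ctrl.camera_info(name): a dict with "fx", "fy", "cx", "cy" (pixels), "rvec" (rotation vector, rad) and "tvec" (3), from world to camera coordinates, as OpenCV has them; the wrist camera has in their place "mount" (4x4, takes a point from camera to tool coordinates, whose origin is the TCP and whose axes are the flange's). Camera axes: x right, y down, z forward; pixel columns grow to the right and rows downward; lengths in m; the calibration is good to about 2 mm. A picture is of the moment at which its call begins: read the wrist's pose just before it. camera_info takes no time and is no camera call.
- ctrl.sign_off(): hands the job in, once; it reports no verdict.
The state is a dict: "time": time; "qpos": joint angles; "dq": joint speeds; "joint_efforts": joint torques, N m; "eef_pos": TCP position; "tcp_rot": TCP orientation; "contact_force": force on the tool from outside, world axes, zero at the start; "wrist_torque": the same for the moment, N m; "opening": opening from 0.0 (shut) to 1.0 (fully open).
Only numpy, scipy, OpenCV 4.12 (cv2) and the standard library are available. Lean on these libraries where they do the work, as an engineer would, in place of code of your own. Each camera call takes 0.05 s, during which the arm holds its last target.

## Working session

There is one attempt and no reset: what is moved stays moved. The work goes in short steps, Python scripts to look and compute and a tool call to move; the robot and the scene stay as the last step left them, time stands still between calls to the robot, and variables do not carry over. Pictures are saved under pics/ and viewed, and the job is handed in when it is done.

Besides the shell and the picture viewer there is one more tool, called after "Request:" as a command line: name --argument value ..., lists and objects as JSON in quotes. carry_out: Moves the arm, as the interface text tells. Its arguments: {"type":"object","properties":{"commands":{"type":"array"},"force":{"type":"number"}},"required":["commands"]}

```bash
ls; mkdir -p pics
python3 - <<'E'
from plant import ctrl
import cv2,numpy as np
s=ctrl.get_state();print(s)
for n in("top","side"):
    i=ctrl.camera_info(n);print(n,i)
    p,d=ctrl.read_camera(n);cv2.imwrite(f"pics/{n}0.png",p[:,:,::-1]);np.savez(f"pics/{n}0.npz",p=p,d=d)
E
```

```text
pics
{'time': 0.0, 'qpos': array([-1.29300571e+00,  2.87174179e-01,  1.57819328e+00,  2.68556486e-05,
        1.27858932e+00, -1.49983783e-01]), 'dq': array([ 1.31215504e-03, -2.10413526e-03,  2.42479312e-05, -2.90067225e-05,
       -1.16300766e-03,  1.32087226e-03]), 'joint_efforts': array([-2.46883542e-05, -4.05981374e+01, -2.92626500e+01, -1.81544697e-04,
        5.77920568e-03, -1.02659786e-05]), 'eef_pos': array([ 0.27989179, -0.61355356,  0.24693264]), 'tcp_rot': array([ 9.77213344e-01,  2.12256172e-01, -6.26584768e-05, -1.18046834e-03]), 'contact_force': array([-0.52631497,  0.06376793, -0.36860378]), 'wrist_torque': array([-0.0167    , -0.02784774,  0.04220422]), 'opening': 0.9960764645979573}
top {'fx': 466.9270821851277, 'fy': 466.9270821851277, 'cx': 314.23143477990646, 'cy': 233.77958829073688, 'rvec': array([ 2.12858936, -2.15272634,  0.13416815]), 'tvec': array([0.0441456 , 0.51511509, 0.91378037])}
side {'fx': 607.3116096170502, 'fy': 607.3116096170502, 'cx': 317.01477445914225, 'cy': 240.63065244371091, 'rvec': array([ 0.74156577, -2.3303183 ,  1.36911134]), 'tvec': array([0.45687518, 0.20871538, 0.95411131])}
```

View pics/top0.png

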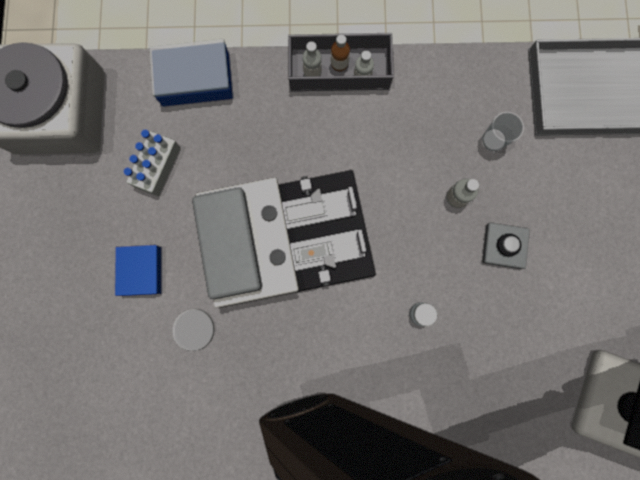

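View pics/side0.png

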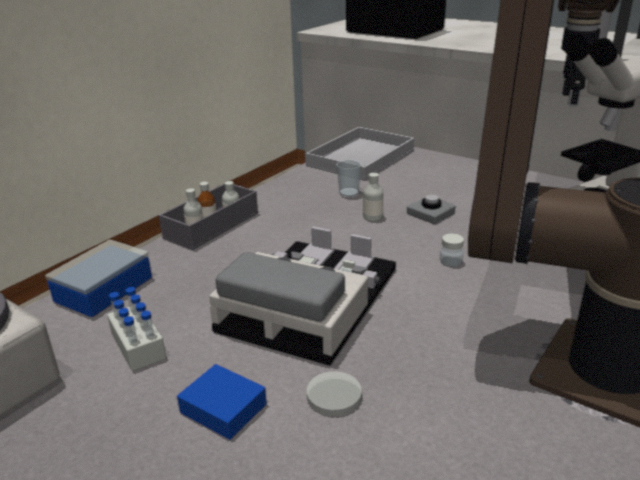

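The top view shows the scanner around (285,240), its push direction pointing image-left, and the console at (507,245). I'll zoom in to see which lane holds the glass slide, and measure.

```bash
cat > h.py <<'E'
import numpy as np,cv2
from plant import ctrl
from scipy.spatial.transform import Rotation as R
def cam(n):
    i=ctrl.camera_info(n);K=np.array([[i['fx'],0,i['cx']],[0,i['fy'],i['cy']],[0,0,1]])
    if 'mount' in i:
        s=ctrl.get_state();T=np.eye(4);T[:3,:3]=R.from_quat(s['tcp_rot']).as_matrix();T[:3,3]=s['eef_pos']
        return K,T@np.array(i['mount'])
    M=np.eye(4);M[:3,:3]=R.from_rotvec(i['rvec']).as_matrix();M[:3,3]=i['tvec']
    return K,np.linalg.inv(M)
def onplane(c,uv,z):
    K,T=c;d=T[:3,:3]@np.linalg.inv(K)@np.array([*uv,1.]);o=T[:3,3];return o+d*(z-o[2])/d[2]
def pt(c,uv,d):
    K,T=c;return T[:3,:3]@(np.linalg.inv(K)@np.array([*uv,1.])*d)+T[:3,3]
E
python3 - <<'E'
from h import *
f=np.load('pics/top0.npz');p=f['p'];d=f['d'];c=cam('top')
cv2.imwrite('pics/z1.png',cv2.resize(p[160:315,180:385,::-1],None,fx=3.9,fy=3.85,interpolation=cv2.INTER_CUBIC)[:600,:800])
cv2.imwrite('pics/z2.png',cv2.resize(p[210:285,470:545,::-1],None,fx=8,fy=8,interpolation=cv2.INTER_CUBIC))
g=cv2.cvtColor(p,cv2.COLOR_RGB2GRAY)
for uv in[(313,253),(305,212),(361,241),(351,200),(511,244),(490,245),(350,260),(230,240)]:
    print(uv,d[uv[1],uv[0]],pt(c,uv,d[uv[1],uv[0]]).round(4))
print(c[1])
E
```

```text
(313, 253) 0.9466289 [0.4765 0.0413 0.0353]
(305, 212) 0.95753264 [0.561  0.0568 0.0365]
(361, 241) 0.9109609 [ 0.4951 -0.0533  0.0725]
(351, 200) 0.925818 [ 0.5777 -0.0358  0.0695]
(511, 244) 0.93066037 [ 0.4887 -0.3538  0.047 ]
(490, 245) 0.95623857 [ 0.49   -0.3212  0.0219]
(350, 260) 0.9592755 [ 0.4627 -0.0343  0.0194]
(230, 240) 0.871953 [0.4946 0.1945 0.1156]
[[-0.01008285 -0.98997866  0.14085662  0.38168605]
 [-0.99980729  0.01235369  0.01525648  0.02383244]
 [-0.01684369 -0.14067565 -0.98991245  0.97777028]
 [ 0.          0.          0.          1.        ]]
```

View pics/z1.png

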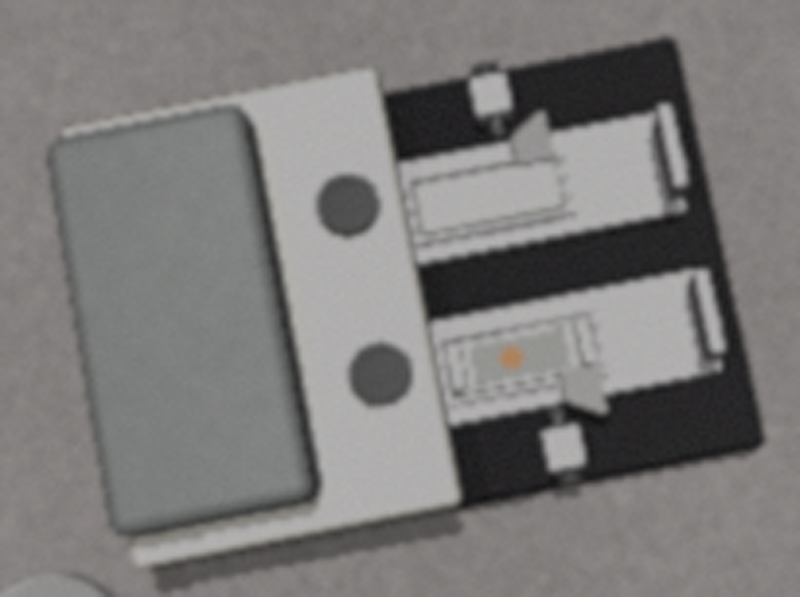

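View pics/z2.png

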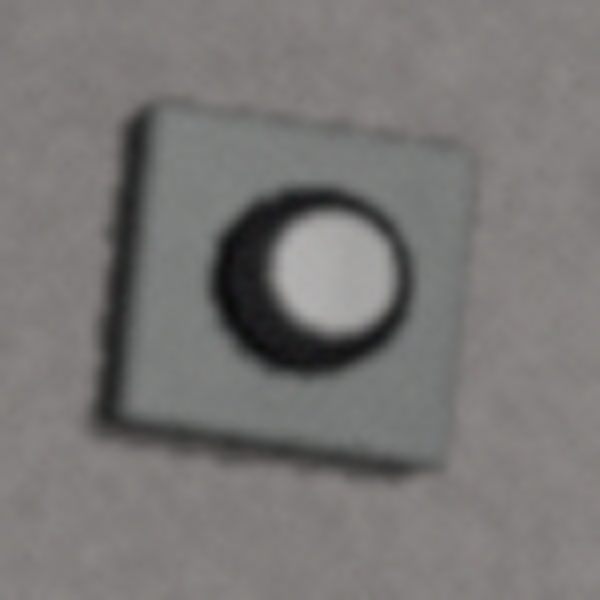

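The carrier (glass slide with orange spot and lugs) is in the image-lower lane: zoom (512,357). Scanner +x points image-left, so left of that is image-down, making this the +y lane, shuttle_a. Next I'll fit the scanner pose from its corners.

Run:
```python
from h import *
f=np.load('pics/top0.npz');p=f['p'];d=f['d'];c=cam('top')
F=[((678,40),.020,(-.155,-.115)),((762,445),.020,(-.155,.115)),((378,68),.077,(.005,-.115)),((462,500),.077,(.005,.115)),
((491,95),.045,(-.05,-.096)),((563,447),.045,(-.05,.096)),((716,310),.072,(-.135,.044)),((675,145),.072,(-.135,-.044))]
W=np.array([onplane(c,((u+.5)/3.9+180-.5,(v+.5)/3.85+160-.5),z)[:2] for (u,v),z,_ in F]);S=np.array([s for *_,s in F])
sc=S-S.mean(0);wc=W-W.mean(0)
a=np.arctan2((sc[:,0]*wc[:,1]-sc[:,1]*wc[:,0]).sum(),(sc*wc).sum())
Rm=np.array([[np.cos(a),-np.sin(a)],[np.sin(a),np.cos(a)]]);t=W.mean(0)-Rm@S.mean(0)
print('yaw',a,np.degrees(a),'t',t);print((1e3*(W-(S@Rm.T+t))@Rm).round(1))
print('tabA',Rm@[-.139,.044]+t,'tabB',Rm@[-.139,-.044]+t)
# depth of tab region
# button
sub=p[210:285,470:545].astype(int).mean(2)
print(p[244,511])
for th in(150,165,180):
    m=((sub>th)*255).astype(np.uint8);n,l,st,ce=cv2.connectedComponentsWithStats(m);
    k=1+np.argmax(st[1:,4]);u=ce[k]+[470,210];dd=d[210:285,470:545][l==k];print(th,st[k],u,np.median(dd),onplane(c,u,.043),pt(c,u,np.median(dd)))
# side cross-check
s=np.load('pics/side0.npz');cs=cam('side')
P=s['p'];cv2.imwrite('pics/z3.png',cv2.resize(P[180:300,290:480,::-1],None,fx=4.2,fy=4.2,interpolation=cv2.INTER_CUBIC)[:600,:800])
def proj(c,X):
    K,T=c;x=np.linalg.inv(T)@[*X,1];q=K@x[:3];return q[:2]/q[2]
for nm,X in[('tabA',[*(Rm@[-.135,.044]+t),.072]),('tabB',[*(Rm@[-.135,-.044]+t),.072])]: 
    q=proj(cs,X);print(nm,q,(q-[290,180])*4.2)
q=onplane(c,(511,244),.045);print(q,proj(cs,q),(proj(cs,q)-[290,180])*4.2)
```

```text
yaw 1.7544313555051054 100.52151211585867 t [0.51425415 0.08593498]
[[ 0.4  2.8]
 [ 2.5 -2. ]
 [-0.   2.4]
 [-0.5 -2. ]
 [ 0.8  0.6]
 [ 0.2 -0.8]
 [-3.1 -0.6]
 [-0.4 -0.3]]
tabA [ 0.496376   -0.05876254] tabB [ 0.5828964  -0.04269333]
[170 170 169]
150 [ 35  28  13  13 138] [511.13768116 243.6884058 ] 0.93422407 [ 0.4897416  -0.35578372  0.043     ] [ 0.48967856 -0.35556223  0.0435454 ]
165 [35 28  9 12 77] [509.22077922 243.68831169] 0.9341872 [ 0.48978796 -0.3519729   0.043     ] [ 0.48971315 -0.35171281  0.04364692]Traceback (most recent call last):
  File "<stdin>", line 17, in <module>
    return _wrapfunc(a, 'argmax', axis=axis, out=out, **kwds)
    return bound(*args, **kwds)
ValueError: attempt to get argmax of an empty sequence
```

```bash
cat >> h.py <<'E'
PUSH=np.array([np.cos(1.7544),np.sin(1.7544),0])
def delta(X,yaw=1.7544):
    s=ctrl.get_state();Rc=R.from_quat(s['tcp_rot'])
    x=np.array([np.cos(yaw),np.sin(yaw),0]);z=np.array([0,0,-1.]);Rt=R.from_matrix(np.c_[x,np.cross(z,x),z])
    return (Rc.inv().apply(np.array(X)-s['eef_pos'])).round(4),(Rc.inv()*Rt).as_rotvec().round(4)
def proj(c,X):
    K,T=c;x=np.linalg.inv(T)@[*X,1];q=K@x[:3];return q[:2]/q[2]
E
python3 - <<'E'
from h import *
print(delta([.511,-.138,.22]))
cs=cam('side');P=np.load('pics/side0.npz')['p']
cv2.imwrite('pics/z3.png',cv2.resize(P[180:300,290:480,::-1],None,fx=4.2,fy=4.2,interpolation=cv2.INTER_CUBIC)[:600,:800])
for X in([.4957,-.0548,.072],[.5822,-.0388,.072],[.4897,-.3555,.0435]): q=proj(cs,X);print(q,(q-[290,180])*4.2)
E
```

```text
(array([ 0.4076, -0.3368,  0.0279]), array([-0.0016, -0.0017, -1.3266]))
[360.49733564 236.76140662] [296.0888097  238.39790781]
[320.92286743 228.86516901] [129.87604321 205.23370985]
[430.92624676 197.83621775] [591.89023638  74.91211453]
```

View pics/z3.png

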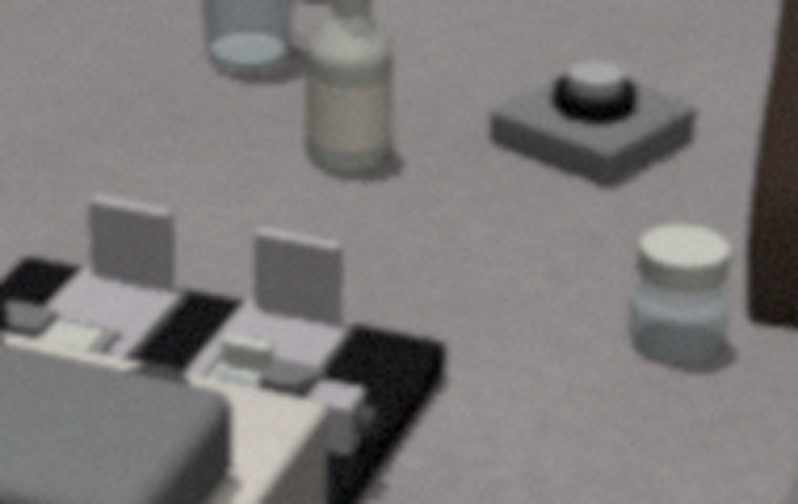

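Side zoom: tab A's top edge is near (299,235) (predicted (296,238)), and the button cap near (597,75) (predicted (592,75)). The two views agree, so I'll approach now.

Request:
carry_out --commands '[{"delta_pos": [0.034, -0.028, 0.002], "delta_rot": [0, 0, -0.11], "claw": 0}, {"delta_pos": [0.068, -0.056, 0.005], "delta_rot": [0, 0, -0.22], "claw": 0}, {"delta_pos": [0.102, -0.084, 0.007], "delta_rot": [0, 0, -0.33], "claw": 0}, {"delta_pos": [0.136, -0.112, 0.009], "delta_rot": [0, 0, -0.44], "claw": 0}, {"delta_pos": [0.17, -0.14, 0.012], "delta_rot": [0, 0, -0.55], "claw": 0}, {"delta_pos": [0.204, -0.168, 0.014], "delta_rot": [0, 0, -0.66], "claw": 0}, {"delta_pos": [0.238, -0.196, 0.016], "delta_rot": [0, 0, -0.77], "claw": 0}, {"delta_pos": [0.272, -0.224, 0.018], "delta_rot": [0, 0, -0.88], "claw": 0}]'

```text
time: 0.77
eef_pos: [0.4259, -0.3127, 0.2299]
tcp_rot: [0.792, 0.61, 0.0, -0.001]
contact_force: [0.4, -1.0, -0.9]
opening: -0.001
```

Run:
```python
from h import *
print(delta([.511,-.138,.22]),ctrl.get_state()['qpos'])
```

```text
(array([0.1906, 0.0377, 0.0103]), array([-0.0011, -0.0027, -0.4416])) [-8.25902943e-01 -2.10367515e-02  1.95188903e+00  1.15831932e-03
  1.21340381e+00 -5.68355859e-01]
```

Request:
carry_out --commands '[{"delta_pos": [0.035, 0.007, 0.002], "delta_rot": [0, 0, -0.1], "claw": 0}, {"delta_pos": [0.07, 0.014, 0.004], "delta_rot": [0, 0, -0.2], "claw": 0}, {"delta_pos": [0.105, 0.021, 0.006], "delta_rot": [0, 0, -0.3], "claw": 0}, {"delta_pos": [0.14, 0.028, 0.008], "delta_rot": [0, 0, -0.4], "claw": 0}, {"delta_pos": [0.175, 0.035, 0.009], "delta_rot": [-0.001, -0.003, -0.442], "claw": 0}, {"delta_pos": [0.19, 0.038, 0.01], "delta_rot": [-0.001, -0.003, -0.442], "claw": 0}, {"delta_pos": [0.19, 0.038, 0.01], "delta_rot": [-0.001, -0.003, -0.442], "claw": 0}, {"delta_pos": [0.19, 0.038, 0.01], "delta_rot": [-0.001, -0.003, -0.442], "claw": 0}]'

```text
time: 1.43
eef_pos: [0.511, -0.1379, 0.2198]
tcp_rot: [0.638, 0.77, -0.001, -0.0]
contact_force: [-0.3, -0.3, 0.2]
opening: 0.002
```

Run:
```python
from h import *
print(ctrl.get_state()['dq'].round(3))
c=cam('wrist');print(c[1].round(3))
p,d=ctrl.read_camera('wrist');cv2.imwrite('pics/w1.png',p[:,:,::-1]);np.savez('pics/w1.npz',p=p,d=d,K=c[0],T=c[1])
print('predicted tabA top ctr',proj(c,[.4957,-.0548,.072]),'tabB',proj(c,[.5822,-.0388,.072]))
print(delta([.5055,-.108,.06]))
```

```text
[-0.038 -0.003 -0.004 -0.003 -0.    -0.004]
[[ 0.983  0.176  0.058  0.497]
 [ 0.186 -0.931 -0.315 -0.056]
 [-0.002  0.32  -0.947  0.345]
 [ 0.     0.     0.     1.   ]]
predicted tabA top ctr [317.41327693 109.64206718] tabB [446.87178593 110.17040709]
(array([0.0313, 0.0006, 0.16  ]), array([-0.001 ,  0.0004,  0.0009]))
```

View pics/w1.png

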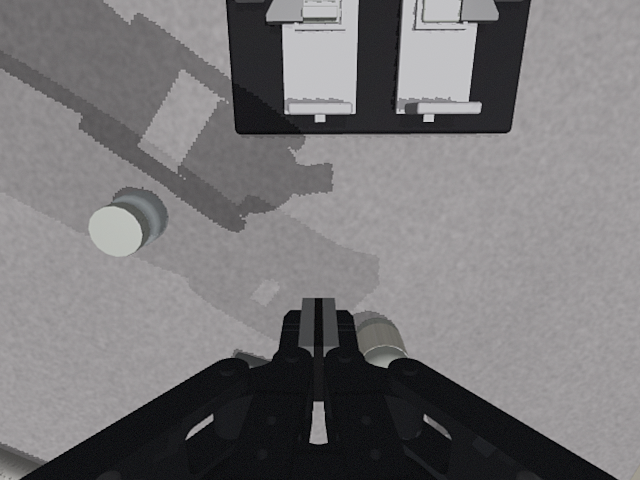

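Wrist view: tab A's top edge is centred at about (319,107), against a predicted (317,110). The axes are square to the image. The white-capped bottle appears at (380,340), so I need its position before descending.

Run:
```python
from h import *
f=np.load('pics/w1.npz');c=(f['K'],f['T']);d=f['d']
for uv in[(372,320),(385,355),(319,107),(290,107),(350,107),(319,112),(120,230)]: print(uv,pt(c,uv,d[uv[1],uv[0]]).round(4))
t=cam('top');print(onplane(t,(471,185),.11),onplane(t,(460,200),.0))
S=np.array([.5143,.0859,0])
m=d[85:120,270:365];
for v in range(100,118):
    print(v,[ (pt(c,(u,v),d[v,u])[2]*1e3).round(0) for u in (300,319,340)],((pt(c,(319,v),d[v,319])-S)@PUSH*1e3).round(1))
print([ (u,(pt(c,(u,107),d[107,u])[2]*1e3).round(0)) for u in (280,282,284,286,288,350,352,354,356)])
```

```text
(372, 320) [ 0.5869 -0.242   0.0068]
(385, 355) [ 0.5905 -0.2417  0.0646]
(319, 107) [ 0.4964 -0.0529  0.0711]
(290, 107) [ 0.477  -0.0566  0.0711]
(350, 107) [ 0.5171 -0.049   0.0714]
(319, 112) [ 0.497  -0.0561  0.0722]
(120, 230) [ 0.3575 -0.1734  0.0551]
[ 0.59480319 -0.26078637  0.11      ] [ 0.5894793  -0.27174798  0.        ]
100 [np.float64(29.0), np.float64(30.0), np.float64(29.0)] -127.7
101 [np.float64(30.0), np.float64(31.0), np.float64(30.0)] -128.4
102 [np.float64(31.0), np.float64(31.0), np.float64(30.0)] -129.1
103 [np.float64(72.0), np.float64(71.0), np.float64(70.0)] -130.7
104 [np.float64(72.0), np.float64(70.0), np.float64(72.0)] -131.3
105 [np.float64(72.0), np.float64(72.0), np.float64(71.0)] -132.0
106 [np.float64(70.0), np.float64(72.0), np.float64(71.0)] -132.6
107 [np.float64(72.0), np.float64(71.0), np.float64(71.0)] -133.2
108 [np.float64(71.0), np.float64(71.0), np.float64(73.0)] -133.9
109 [np.float64(74.0), np.float64(72.0), np.float64(71.0)] -134.5
110 [np.float64(72.0), np.float64(72.0), np.float64(73.0)] -135.2
111 [np.float64(73.0), np.float64(71.0), np.float64(71.0)] -135.8
112 [np.float64(72.0), np.float64(72.0), np.float64(72.0)] -136.5
113 [np.float64(73.0), np.float64(71.0), np.float64(72.0)] -137.1
114 [np.float64(71.0), np.float64(71.0), np.float64(70.0)] -137.8
115 [np.float64(19.0), np.float64(22.0), np.float64(20.0)] -138.8
116 [np.float64(19.0), np.float64(21.0), np.float64(20.0)] -139.6
117 [np.float64(19.0), np.float64(22.0), np.float64(20.0)] -140.3
[(280, np.float64(18.0)), (282, np.float64(19.0)), (284, np.float64(20.0)), (286, np.float64(29.0)), (288, np.float64(29.0)), (350, np.float64(71.0)), (352, np.float64(71.0)), (354, np.float64(30.0)), (356, np.float64(20.0))]
```

Request:
carry_out --commands '[{"delta_pos": [0.01, 0.001, 0.035], "delta_rot": [0, 0, 0], "claw": 0}, {"delta_pos": [0.018, 0.001, 0.07], "delta_rot": [0, 0, 0], "claw": 0}, {"delta_pos": [0.026, 0.001, 0.105], "delta_rot": [0, 0, 0], "claw": 0}, {"delta_pos": [0.036, 0.001, 0.135], "delta_rot": [0, 0, 0], "claw": 0}, {"delta_pos": [0.036, 0.001, 0.155], "delta_rot": [0, 0, 0], "claw": 0}, {"delta_pos": [0.036, 0.001, 0.16], "delta_rot": [0, 0, 0], "claw": 0}, {"delta_pos": [0.036, 0.001, 0.16], "delta_rot": [0, 0, 0], "claw": 0}, {"delta_pos": [0.036, 0.001, 0.16], "delta_rot": [0, 0, 0], "claw": 0}]'

```text
time: 2.15
eef_pos: [0.5057, -0.1046, 0.061]
tcp_rot: [0.64, 0.769, -0.0, 0.001]
contact_force: [-0.0, -0.1, 0.7]
opening: 0.001
```

Run:
```python
from h import *
c=cam('wrist')
p,d=ctrl.read_camera('wrist');cv2.imwrite('pics/w2.png',p[:,:,::-1])
F=np.array([.4972,-.0577,.055]);s=ctrl.get_state()
print(s['eef_pos'],s['contact_force'],delta(F+[0,0,.005]))
K,T=c
for u in(300,319,340):
  print([ (v,(pt(c,(u,v),d[v,u])*1e3).round(0)) for v in range(100,300,12)][:0])
```

```text
[ 0.50636669 -0.10474893  0.06177223] [ 0.97698534 -0.21271756  0.08404311] (array([ 0.0479, -0.0004,  0.0017]), array([ 0.0017,  0.0023, -0.0004]))
[]
[]
[]
```

View pics/w2.png

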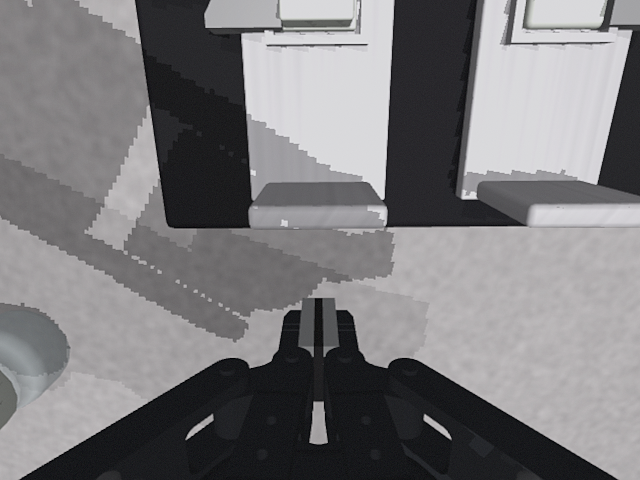

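Fingers are centred on tab A (tab at (318,205), fingers at (319,330)). Now pushing forward, still short of the latch.

Request:
carry_out --commands '[{"delta_pos": [0.012, 0, 0.001], "delta_rot": [0, 0, 0], "claw": 0}, {"delta_pos": [0.024, 0, 0.001], "delta_rot": [0, 0, 0], "claw": 0}, {"delta_pos": [0.032, 0, 0.001], "delta_rot": [0, 0, 0], "claw": 0}, {"delta_pos": [0.04, 0, 0.001], "delta_rot": [0, 0, 0], "claw": 0}, {"delta_pos": [0.046, 0, 0.001], "delta_rot": [0, 0, 0], "claw": 0}, {"delta_pos": [0.052, 0, 0.001], "delta_rot": [0, 0, 0], "claw": 0}, {"delta_pos": [0.052, 0, 0.001], "delta_rot": [0, 0, 0], "claw": 0}, {"delta_pos": [0.052, 0, 0.001], "delta_rot": [0, 0, 0], "claw": 0}]'

```text
time: 2.87
eef_pos: [0.4974, -0.0542, 0.0617]
tcp_rot: [0.638, 0.77, -0.001, 0.003]
contact_force: [-1.6, -7.3, 1.2]
opening: -0.003
```

Run:
```python
from h import *
c=cam('wrist')
p,d=ctrl.read_camera('wrist');cv2.imwrite('pics/w3.png',p[:,:,::-1])
F=np.array([.4972,-.0577,.055]);s=ctrl.get_state()
print(s['eef_pos'],s['contact_force']@PUSH,delta(F+[0,0,.005]))
```

```text
[ 0.49742775 -0.05433978  0.06168116] -5.263721838793789 (array([-0.0032, -0.0008,  0.0017]), array([0.0027, 0.0066, 0.0024]))
```

View pics/w3.png

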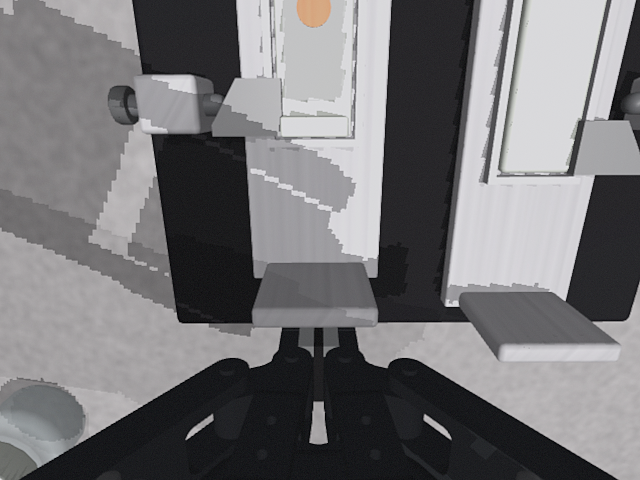

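```bash
cat >> h.py <<'E'
def travel(save=None):
    c=cam('wrist');p,d=ctrl.read_camera('wrist')
    if save: cv2.imwrite(save,p[:,:,::-1])
    K,T=c;v,u=np.mgrid[0:480,0:640];X=np.stack([(u-K[0,2])/K[0,0]*d,(v-K[1,2])/K[1,1]*d,d],-1)@T[:3,:3].T+T[:3,3]
    L=X-[.5143,.0859,0];lx=L@PUSH;ly=L@np.array([-PUSH[1],PUSH[0],0]);ok=(d>0)&(abs(X[...,2]-.071)<.005)&(lx>-.16)&(lx<-.06)
    for n,y in(('A',.044),('B',-.044)):
        m=ok&(abs(ly-y)<.015);print(n,m.sum(),'front',np.percentile(lx[m],[3,50,97]).round(4) if m.any() else None)
    s=ctrl.get_state();print(s['time'],s['eef_pos'],s['contact_force'].round(1))
E
python3 -c "
from h import *
travel()"
```

```text
A 3129 front [-0.1275 -0.1191 -0.115 ]
B 2117 front [-0.1362 -0.1311 -0.129 ]
2.9667 [ 0.49743748 -0.05438037  0.06166202] [-0.4 -6.5  2.1]
```

Travel is about 13–14 mm so far, with shuttle B still out. Pushing to about 47 mm.

Request:
carry_out --commands '[{"delta_pos": [0.007, 0, 0], "delta_rot": [0, 0, 0], "claw": 0}, {"delta_pos": [0.014, 0, 0], "delta_rot": [0, 0, 0], "claw": 0}, {"delta_pos": [0.021, 0, 0], "delta_rot": [0, 0, 0], "claw": 0}, {"delta_pos": [0.027, 0, 0], "delta_rot": [0, 0, 0], "claw": 0}, {"delta_pos": [0.033, 0, 0], "delta_rot": [0, 0, 0], "claw": 0}, {"delta_pos": [0.033, 0, 0], "delta_rot": [0, 0, 0], "claw": 0}, {"delta_pos": [0.033, 0, 0], "delta_rot": [0, 0, 0], "claw": 0}]'

```text
time: 3.55
eef_pos: [0.4913, -0.0226, 0.0618]
tcp_rot: [0.637, 0.771, -0.002, 0.005]
contact_force: [-0.0, -7.2, -0.9]
opening: -0.0
```

```bash
python3 -c "
from h import *
travel('pics/w4.png')"
```

```text
A 3125 front [-0.0952 -0.0868 -0.0826]
B 1456 front [-0.1358 -0.1302 -0.1288]
3.6 [ 0.49135784 -0.02260999  0.06181696] [ 0.2 -7.3 -0.7]
```

View pics/w4.png

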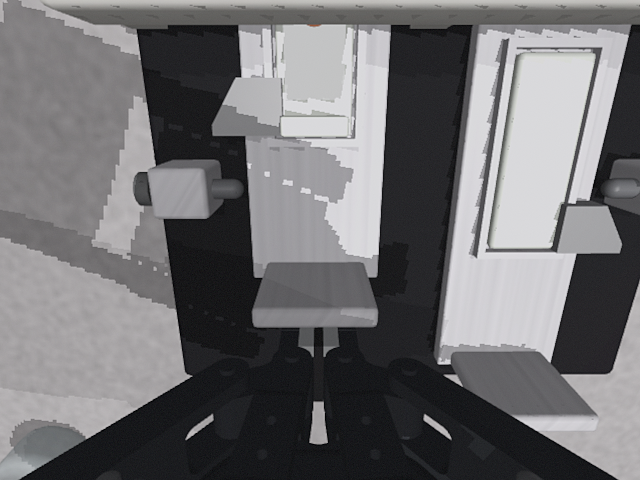

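Travel is about 46 mm, and the pin at (230,188) is now behind the tooth at (247,105). Backing off.

Request:
carry_out --commands '[{"delta_pos": [-0.007, 0, 0], "delta_rot": [0, 0, 0], "claw": 0}, {"delta_pos": [-0.015, 0, 0], "delta_rot": [0, 0, 0], "claw": 0}, {"delta_pos": [-0.025, 0, 0], "delta_rot": [0, 0, 0], "claw": 0}, {"delta_pos": [-0.04, 0, 0], "delta_rot": [0, 0, 0], "claw": 0}, {"delta_pos": [-0.06, 0, 0], "delta_rot": [0, 0, 0], "claw": 0}, {"delta_pos": [-0.075, 0, 0], "delta_rot": [0, 0, 0], "claw": 0}, {"delta_pos": [-0.075, 0, 0], "delta_rot": [0, 0, 0], "claw": 0}, {"delta_pos": [-0.075, 0, 0], "delta_rot": [0, 0, 0], "claw": 0}]'

```text
time: 4.27
eef_pos: [0.5055, -0.0969, 0.0627]
tcp_rot: [0.638, 0.77, -0.002, 0.005]
contact_force: [0.1, -0.5, -0.3]
opening: -0.006
```

```bash
python3 -c "
from h import *
travel('pics/w5.png')
F=np.array([.4897,-.3555,.22])
print(delta([.48,-.13,.2]))"
```

```text
A 2814 front [-0.1081 -0.104  -0.1005]
B 2421 front [-0.1366 -0.1322 -0.1293]
4.3167 [ 0.50520505 -0.09627571  0.06249001] [-0.8  0.8 -0.1]
(array([-0.0297, -0.0307, -0.1373]), array([0.0024, 0.0094, 0.0038]))
```

View pics/w5.png

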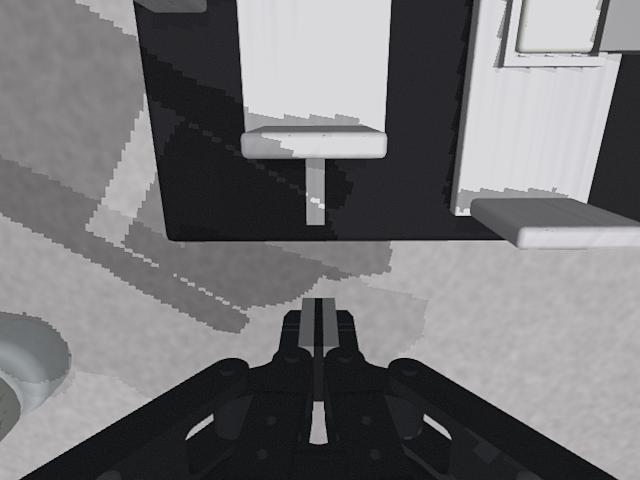

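Fingers are off the tab. Tab A front is about 28.5 mm further in than B's, measured from both tabs, so it is latched at mid, and B is out. Now to the console.

Request:
carry_out --commands '[{"delta_pos": [-0.01, 0, -0.035], "delta_rot": [0, 0, 0], "claw": 0}, {"delta_pos": [-0.02, -0.005, -0.07], "delta_rot": [0, 0, 0], "claw": 0}, {"delta_pos": [-0.04, -0.01, -0.1], "delta_rot": [0, 0, 0], "claw": 0}, {"delta_pos": [-0.075, -0.02, -0.11], "delta_rot": [0, 0, 0], "claw": 0}, {"delta_pos": [-0.11, -0.03, -0.11], "delta_rot": [0, 0, 0], "claw": 0}, {"delta_pos": [-0.145, -0.04, -0.11], "delta_rot": [0, 0, 0], "claw": 0}, {"delta_pos": [-0.17, -0.045, -0.11], "delta_rot": [0, 0, 0], "claw": 0}, {"delta_pos": [-0.18, -0.045, -0.11], "delta_rot": [0, 0, 0], "claw": 0}]'

```text
time: 4.98
eef_pos: [0.4937, -0.2828, 0.1743]
tcp_rot: [0.639, 0.769, -0.002, 0.005]
contact_force: [-0.5, 0.5, 0.8]
opening: -0.0
```

```bash
python3 -c "
from h import *
c=cam('wrist');p,d=ctrl.read_camera('wrist');cv2.imwrite('pics/w6.png',p[:,:,::-1])
t,dt=ctrl.read_camera('top');cv2.imwrite('pics/top2.png',t[:,:,::-1]);
print(proj(c,[.4897,-.3555,.0435]),delta([.4897,-.3555,.16]))"
```

```text
[293.6640721  321.24223488] (array([-0.0723, -0.0181,  0.0145]), array([0.0025, 0.0086, 0.0021]))
```

View pics/w6.png

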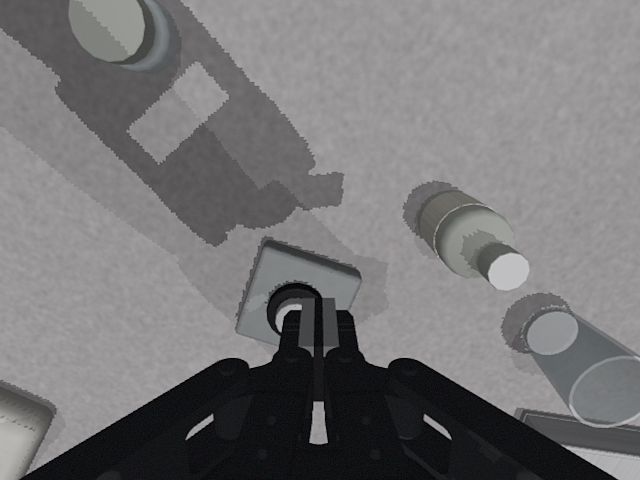

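View pics/top2.png

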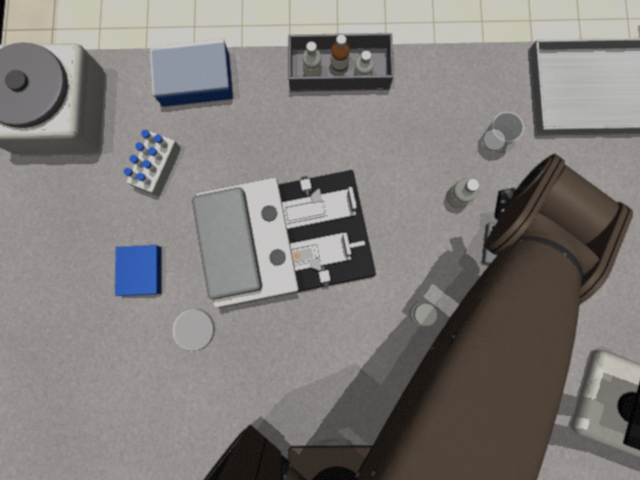

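The latched state shows in the top view: tab A has moved in to (348,246) and B is unchanged at (351,200). In the wrist view the button's visible left edge, 274, fits the predicted centre (294,321). Moving over it.

Request:
carry_out --commands '[{"delta_pos": [-0.035, -0.009, 0.0], "delta_rot": [0, 0, 0], "claw": 0}, {"delta_pos": [-0.06, -0.015, 0.007], "delta_rot": [0.002, 0.009, 0.002], "claw": 0}, {"delta_pos": [-0.072, -0.018, 0.014], "delta_rot": [0.002, 0.009, 0.002], "claw": 0}, {"delta_pos": [-0.072, -0.018, 0.044], "delta_rot": [0.002, 0.009, 0.002], "claw": 0}, {"delta_pos": [-0.072, -0.018, 0.069], "delta_rot": [0.002, 0.009, 0.002], "claw": 0}, {"delta_pos": [-0.072, -0.018, 0.084], "delta_rot": [0.002, 0.009, 0.002], "claw": 0}, {"delta_pos": [-0.072, -0.018, 0.084], "delta_rot": [0.002, 0.009, 0.002], "claw": 0}, {"delta_pos": [-0.072, -0.018, 0.084], "delta_rot": [0.002, 0.009, 0.002], "claw": 0}]'

```text
time: 5.75
eef_pos: [0.4898, -0.3534, 0.089]
tcp_rot: [0.639, 0.769, 0.001, -0.002]
contact_force: [0.4, 0.1, 0.2]
opening: -0.001
```

```bash
python3 -c "
from h import *
c=cam('side');p,d=ctrl.read_camera('side');cv2.imwrite('pics/s2.png',cv2.resize(p[120:260,350:500,::-1],None,fx=4.2,fy=4.2,interpolation=2))
print(ctrl.get_state()['contact_force'],delta([.4897,-.3555,.0605]))"
```

```text
[0.41871008 0.40404507 0.4084429 ] (array([-0.0008, -0.0011,  0.0302]), array([ 0.0005, -0.0009,  0.0015]))
```

View pics/s2.png

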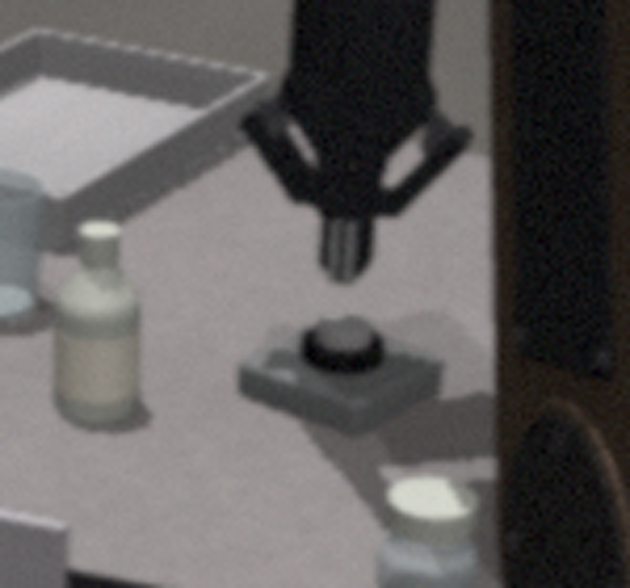

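Fingertips (345,280) are centred above the cap (345,335). Pressing.

Request:
carry_out --commands '[{"delta_pos": [0, -0.001, 0.012], "delta_rot": [0, 0, 0], "claw": 0}, {"delta_pos": [0, -0.001, 0.022], "delta_rot": [0, 0, 0], "claw": 0}, {"delta_pos": [0, -0.001, 0.028], "delta_rot": [0, 0, 0], "claw": 0}, {"delta_pos": [0, -0.001, 0.033], "delta_rot": [0, 0, 0], "claw": 0}, {"delta_pos": [0, -0.001, 0.036], "delta_rot": [0, 0, 0], "claw": 0}, {"delta_pos": [0, -0.001, 0.036], "delta_rot": [0, 0, 0], "claw": 0}, {"delta_pos": [0, -0.001, 0.036], "delta_rot": [0, 0, 0], "claw": 0}]'

```text
time: 6.38
eef_pos: [0.4896, -0.3543, 0.0553]
tcp_rot: [0.639, 0.769, 0.001, -0.001]
contact_force: [-1.5, 1.9, 3.9]
opening: -0.001
```

Request:
carry_out --commands '[{"delta_pos": [0, 0, 0.002], "delta_rot": [0, 0, 0], "claw": 0}, {"delta_pos": [0, 0, 0.003], "delta_rot": [0, 0, 0], "claw": 0}, {"delta_pos": [0, 0, 0.003], "delta_rot": [0, 0, 0], "claw": 0}]'

```text
time: 6.63
eef_pos: [0.4897, -0.3544, 0.0549]
tcp_rot: [0.639, 0.769, 0.001, -0.002]
contact_force: [-5.8, 6.2, 14.0]
opening: -0.002
```

It is bottomed out: the force jumped to 14 N with almost no motion, at tip z 0.038, 6 mm below the measured cap top. Lifting clear.

Request:
carry_out --commands '[{"delta_pos": [0, 0, -0.01], "delta_rot": [0, 0, 0], "claw": 0}, {"delta_pos": [0, 0, -0.025], "delta_rot": [0, 0, 0], "claw": 0}, {"delta_pos": [0, 0, -0.05], "delta_rot": [0, 0, 0], "claw": 0}, {"delta_pos": [0, 0, -0.085], "delta_rot": [0, 0, 0], "claw": 0}, {"delta_pos": [0, 0, -0.12], "delta_rot": [0, 0, 0], "claw": 0}, {"delta_pos": [0, 0, -0.15], "delta_rot": [0, 0, 0], "claw": 0}, {"delta_pos": [0, 0, -0.15], "delta_rot": [0, 0, 0], "claw": 0}, {"delta_pos": [0, 0, -0.15], "delta_rot": [0, 0, 0], "claw": 0}]'

```text
time: 7.3
eef_pos: [0.491, -0.3562, 0.2081]
tcp_rot: [0.639, 0.769, 0.0, 0.001]
contact_force: [0.6, 0.5, -0.7]
opening: 0.003
```

```bash
python3 -c "
from h import *
p,d=ctrl.read_camera('side');cv2.imwrite('pics/s3.png',p[:,:,::-1])
t,dt=ctrl.read_camera('top');cv2.imwrite('pics/top3.png',cv2.resize(t[160:315,180:385,::-1],None,fx=3.9,fy=3.85,interpolation=cv2.INTER_CUBIC)[:600,:800])
s=ctrl.get_state();print(s['time'],s['contact_force'])
c=cam('side')
q=proj(c,[.4897,-.3555,.0437]).round().astype(int);print(q,np.median(d[q[1]-1:q[1]+2,q[0]-2:q[0]+3]),pt(c,q,np.median(d[q[1]-1:q[1]+2,q[0]-2:q[0]+3])))
"
```

```text
7.4 [ 0.46137832 -0.03768515 -0.72359645]
[431 198] 1.4349663 [ 0.48709774 -0.35042953  0.04567885]
```

View pics/s3.png

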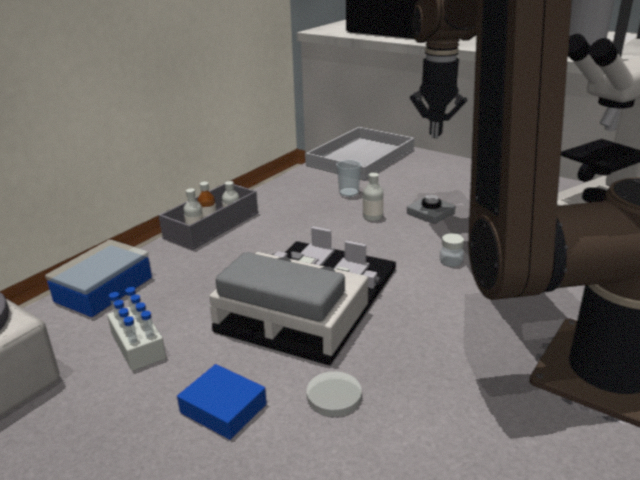

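View pics/top3.png

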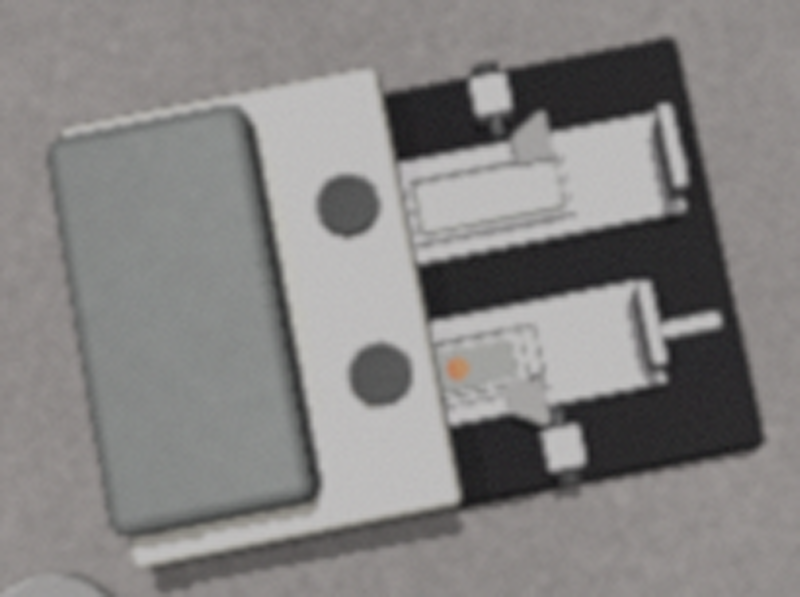

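The top zoom shows tab A latched at (650,325), down from (716,310), with its tooth resting on the pin at (560,415). Tab B is unchanged at (675,145) and the carrier is seated. The side view shows the gripper clear and the button cap up at (431,199).

```bash
python3 -c "
from plant import ctrl
print(ctrl.sign_off())"
```

```text
the job is handed in; nothing more can be done
None
```

The job is done and handed in at about 7.4 s of the 48 s allowed; sign-off gave no verdict.

- **Shuttle A (holds the carrier, +y lane):** I pushed its tab with shut fingertips to about 46 mm and let it spring back. It latched at mid: I measured about 28.5 mm against the nominal 30 mm, which is within measuring error, and the last top view shows the tooth resting on the pin.
- **Start button:** I then pressed it once until it bottomed. The force rose from about 4 N to 14 N with almost no further motion, and the fingertips ended about 6 mm below the cap's rest height. After I lifted off, the cap measured at about z 0.046 m (0.044 before), so it is back up.
- **Everything else:** Shuttle B is still fully out, the carrier is seated and was not touched, and the loose objects in view look unmoved. The gripper was about 150 mm above the console, with no contact force. No check failed; the depth and pose measurements agreed to about 2–3 mm.

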